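Pack the radio repair caddy

TASK

Pack the caddy for the radio rebuild: set the long coil, the tuning capacitor, the transformer and the large knob each flat and upright in the recess made for it (coil in the long one, capacitor in the square one, transformer in the short oblong one, knob in the round one), setting them down rather than dropping them. The short coil and the small knob belong to another set: leave them where they are.

Things in the scene. Friction and masses are not known exactly. Their poses are not given: they have to be found in the camera images.
- coil_long: The long coil, lying: copper winding (28 mm diameter, axis 17 mm up) between two square green end cheeks 34 x 34 x 5 mm; 86 mm long along its x, 34 mm wide, 34 mm high, about 90 g. Origin: centre of its underside; z up. Grip it across the middle of the winding, along its y (28 mm).
- coil_short: The short coil, a look-alike that does not belong: same make and same 34 mm cheeks as the long coil but only 52 mm long. Origin: centre of its underside; x along its length.
- capacitor: The tuning capacitor: a metal frame 46 x 46 mm, 36 mm high, open on top with a row of round plates inside; a brass shaft of 8 mm diameter sticks out 14 mm on its -x side, 22 mm up. About 140 g. Origin: centre of the frame's underside; z up. It can be gripped on its flat sides along its y (46 mm). Any quarter turn fits; the shaft passes over the rim.
- transformer: The transformer: a dark laminated steel core 58 (x) x 22 (y) x 36 mm high with a brown winding 26 (x) x 34 (y) mm, 31 mm high, bulging out on both long sides. About 200 g. Origin: centre of its underside; z up. It can be gripped on the winding along its y (34 mm).
- knob_large: The large knob: cream, fluted, brass disc on top; skirt 42 mm in diameter up to 4 mm, tapering in to a 34 mm diameter grip from 7 mm up; 30 mm high, about 40 g. Stands on its skirt. Origin: centre of its underside; z up.
- knob_small: The small knob, a look-alike that does not belong: same make, skirt 27 mm, grip 21 mm in diameter, 22 mm high. Origin: centre of its underside.
- nest_long: The long recess, 102 (x) x 50 (y) mm inside. One of four fixed black plates, 112 (x) x 84 (y) x 4 mm, two by two in the caddy (plywood board 250 x 196 mm, 12 mm high lip); which is in which corner varies. Origin: centre of the plate's underside, 8 mm above the table; z up. Recess centred on it: floor 4 mm above the origin, white rim 7 mm above the floor, 4 mm thick.
- nest_square: The square recess, 62 x 62 mm inside. One of four fixed black plates, 112 (x) x 84 (y) x 4 mm, two by two in the caddy (plywood board 250 x 196 mm, 12 mm high lip); which is in which corner varies. Origin: centre of the plate's underside, 8 mm above the table; z up. Recess centred on it: floor 4 mm above the origin, white rim 7 mm above the floor, 4 mm thick.
- nest_oblong: The short oblong recess, 74 (x) x 50 (y) mm inside. One of four fixed black plates, 112 (x) x 84 (y) x 4 mm, two by two in the caddy (plywood board 250 x 196 mm, 12 mm high lip); which is in which corner varies. Origin: centre of the plate's underside, 8 mm above the table; z up. Recess centred on it: floor 4 mm above the origin, white rim 7 mm above the floor, 4 mm thick.
- nest_round: The round recess, 58 mm inside diameter. One of four fixed black plates, 112 (x) x 84 (y) x 4 mm, two by two in the caddy (plywood board 250 x 196 mm, 12 mm high lip); which is in which corner varies. Origin: centre of the plate's underside, 8 mm above the table; z up. Recess centred on it: floor 4 mm above the origin, white rim 7 mm above the floor, 4 mm thick.
Mind the look-alikes: they are no part of the job. Leave any pink look-alike of the knob_large alone.

How it is judged:
By the outcome, as a careful person would: the job done as asked, in the order asked, and still so for the second after the job is handed in, with the robot touching nothing.
It also fails if it takes over 115 s, if anything falls off the work surface, if the arm or the gripper's body presses on something with over 40 N, if the wrist force passes 120 N, or if a joint passes its speed limit or range.

ROBOT

A 6-joint arm with a two-finger parallel gripper is mounted at the origin on the work surface. World frame = base frame: x ahead of the robot, y to its left, z up, the work surface at z = 0. Lengths are in m, angles in rad, forces in N, time in s.
With the tool pointing down it reaches from about 0.35 to 0.775 m from the base axis. Payload 5.5 kg.
Tool frame: the origin (TCP) lies at the very end of the fingers, on their centre line; the grasp point (between the pads) lies 19 mm behind it; z points along the fingers, y is the line along which they close (so a half turn about z gives the same grasp; the last joint's range is limited). The gripper opens to 85 mm and grips with 20 to 120 N. Pads are 22 mm wide; open, the fingers measure 114 mm over their backs; the gripper's body (76 mm by 85 mm) begins 54 mm behind the grasp point. The pads swing forward as they close: fully open they stand 13 mm farther back than shut.
Start: joints at [-1.407, 0.313, 0.046, 1.304, 0, 1.431], TCP at [0.172, -0.549, 0.231] pointing down, gripper open.
Joint ranges: [-2.76, 2.76], [-0.86, 1.69], [-1.03, 1.26], [-2.2, 2.34], [-1.47, 1.5], [-3.14, 3.14]. Speed limits (rad/s): [2.57, 2.57, 3.14, 3.14, 3.14, 3.14].

INTERFACE

Orientations are given as a unit quaternion [w, x, y, z].
In Python, from workcell import env, imaging, ticket gives the robot as it stands. The module is installed in compiled form; this text tells all that it offers.
- The arm moves only by the tool apply_moves, never from a script. Its argument "rows" is a list of rows, each an object with "xyz": the shift along the tool's x, y, z in mm, a list of three; "turn": the turn, a rotation vector about the tool's x, y, z in rad, a list of three; "grip": the opening, from 0 (shut) to 1 (fully open). A call has 1 to 12 rows; each row is the pose to reach, as a shift and turn from the pose commanded when the call began, along the tool's axes at that moment; what a row does not reach only later rows make up. A row lasts 1/12 s, in which the tool goes at most 41.7 mm and 7.16 degrees, less where a joint would pass 70% of its speed; a pose out of reach is approached as far as the arm can. A call with a gripper value outside its range is refused whole. The fingers move at their own pace and stop on an object; "force" is the grip in N (left out, the last holds). Time passes only in rows, so rows that repeat a pose let the fingers close. It gives the time, the measured TCP pose, the force, the opening and the grip force at its end, in the units of the state.
- env.get_state(): the state, without advancing time (a new reading comes with each control period).
- imaging.read_camera(name): name is "side" or "top" or "wrist"; returns a dict with "color" (480x640x3 uint8, blue, green, red), "z_map" (480x640 float32, m along the optical axis (not along the pixel's ray), 0 where there is no reading), "camera_matrix" (3x3 intrinsics, pixels), "view" (4x4, takes a point from world to camera coordinates). Camera axes: x right, y down, z forward; pixel columns grow to the right and rows downward; lengths in m; the calibration is good to about 2 mm. The wrist camera is an equidistant fisheye: a pixel r from the principal point sees the ray r / f radians off the axis. A picture is of the moment at which its call begins.
- ticket.hand_in(): hands the job in; it is judged then, once.
The state is a dict: "clock": time; "joint_pos": joint angles; "qvel": joint speeds; "tau": joint torques, N m; "tcp_pos": TCP position; "orientation": TCP orientation; "wrist_force": force on the tool from outside, world axes, zero at the start; "ft_torque": the same for the moment, N m; "finger_gap": finger opening in m; "grip_force": force on a finger pad.
Only numpy, scipy, OpenCV 4.12 (cv2) and the standard library are available. Lean on these libraries where they do the work, as an engineer would, in place of code of your own. Each camera call takes 0.05 s, during which the arm holds its last target. There are 200 camera calls.

## Working session

There is one attempt and no reset: what is moved stays moved. The work goes in short steps, Python scripts to look and compute and a tool call to move; the robot and the scene stay as the last step left them, time stands still between calls to the robot, and variables do not carry over. Pictures are saved under pics/ and viewed, at most 14 in all, crops included, and the job is handed in when it is done.

Besides the shell and the picture viewer there is one more tool, called after "Call:" as name(argument=value, ...), one argument or row to a line, values as JSON. apply_moves: Moves the arm, as the interface text tells. Its arguments: {"type":"object","properties":{"rows":{"type":"array"},"force":{"type":"number"}},"required":["rows"]}

```bash
mkdir -p pics
python3 - <<'E'
from workcell import env, imaging
import cv2,numpy as np
s=env.get_state(); print({k:np.round(v,4).tolist() for k,v in s.items()})
for n in ("top","side"):
    d=imaging.read_camera(n); cv2.imwrite(f"pics/{n}0.png",d["color"]); np.savez(f"{n}0.npz",**d)
    print(n,d["camera_matrix"].round(1).tolist(),d["view"].round(3).tolist())
E
```

```text
{'clock': 0.0, 'joint_pos': [-1.4066, 0.314, 0.045, 1.3036, 0.0, 1.4312], 'qvel': [0.0013, -0.0001, -0.0018, 0.0002, -0.0006, 0.0016], 'tau': [0.0, -48.0633, 29.8528, 0.0197, -0.0001, 0.0], 'tcp_pos': [0.1719, -0.5481, 0.2304], 'orientation': [-0.0009, 0.9885, 0.1513, -0.0], 'wrist_force': [0.2788, -0.377, -0.5313], 'ft_torque': [-0.004, -0.0012, 0.0247], 'grip_force': 0.0, 'finger_gap': 0.0855}
top [[518.1, 0.0, 317.5], [0.0, 518.1, 225.5], [0.0, 0.0, 1.0]] [[-0.026, -1.0, -0.015, 0.012], [-0.996, 0.027, -0.087, 0.571], [0.087, 0.013, -0.996, 0.871], [0.0, 0.0, 0.0, 1.0]]
side [[438.3, 0.0, 319.8], [0.0, 438.3, 244.0], [0.0, 0.0, 1.0]] [[0.846, -0.533, -0.019, -0.489], [-0.391, -0.595, -0.702, 0.253], [0.363, 0.601, -0.712, 0.547], [0.0, 0.0, 0.0, 1.0]]
```

View pics/top0.png

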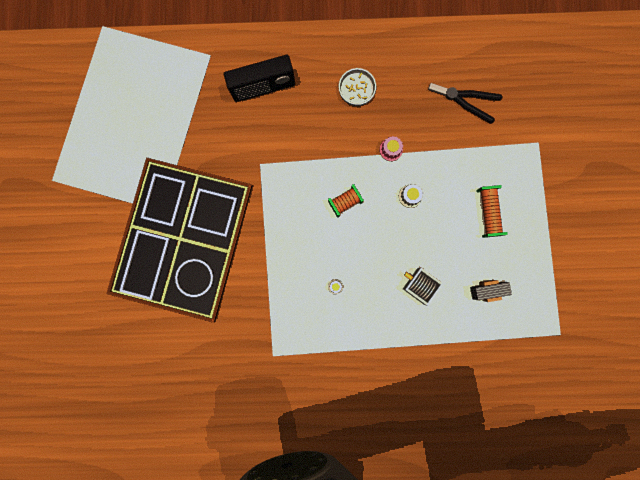

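The top view shows the caddy at left: the square recess is probably at (213,212), oblong (162,201), long (145,265) and round (194,277). The parts on the sheet are the long coil (491,210), capacitor (422,286), transformer (491,291), large knob (411,195), small knob (335,286), short coil (346,201) and a pink decoy (391,148). I'll enlarge the crops next.

Run:
```python
import cv2
a=cv2.imread("pics/top0.png")
cv2.imwrite("pics/caddy.png",cv2.resize(a[150:330,100:260],None,fx=3.33,fy=3.33,interpolation=cv2.INTER_CUBIC))
cv2.imwrite("pics/parts.png",cv2.resize(a[170:320,380:530],None,fx=4,fy=4,interpolation=cv2.INTER_CUBIC))
```

```text
(no output)
```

View pics/caddy.png

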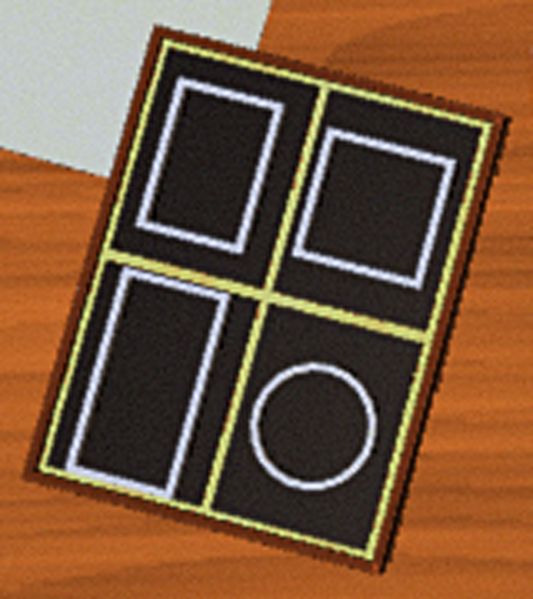

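View pics/parts.png

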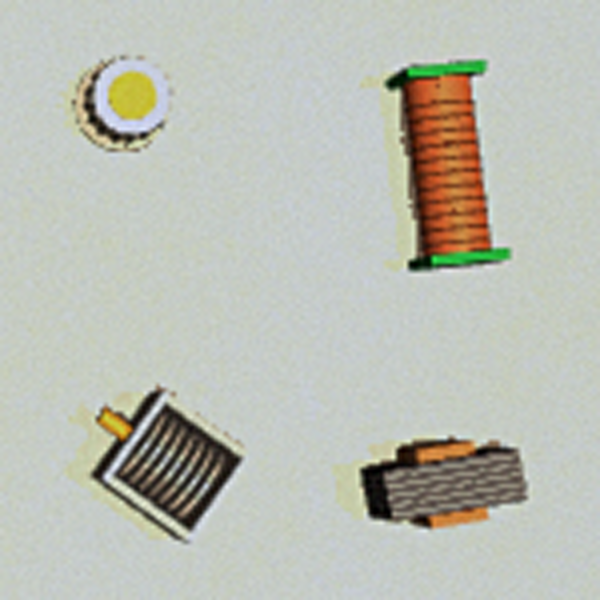

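The crops show the rim corners. In crop pixels, the oblong centre is ≈(210,165), square (375,208), long (148,382) and round (314,426). I'll use depth to fit the part tops.

```bash
cat > h.py <<'E'
import numpy as np,cv2
from scipy.spatial.transform import Rotation as R
def cloud(d):
    K,T=d["camera_matrix"],np.linalg.inv(d["view"]); z=d["z_map"]
    v,u=np.mgrid[:480,:640]
    p=np.stack([(u-K[0,2])/K[0,0]*z,(v-K[1,2])/K[1,1]*z,z],-1)
    return p@T[:3,:3].T+T[:3,3]
def pix(d,u,v,zw):
    K,T=d["camera_matrix"],np.linalg.inv(d["view"])
    r=T[:3,:3]@[(u-K[0,2])/K[0,0],(v-K[1,2])/K[1,1],1]; t=T[:3,3]
    return t+r*(zw-t[2])/r[2]
E
python3 - <<'E'
from h import *
d=dict(np.load("top0.npz")); P=cloud(d)
for n,u,v,h in [("coil",491,210,34),("cap",423,286,36),("trafo",494,291,36),("knob",413,194,30),("short",346,201,34),("smallk",335,286,22),("pink",392,146,30)]:
    w=P[v-35:v+36,u-35:u+36].reshape(-1,3); zz=w[:,2]
    m=w[(abs(zz-h/1000)<.005)] ; r=cv2.minAreaRect((m[:,:2]*1000).astype(np.float32))
    print(n,len(m),np.round(r[0],1),np.round(r[1],1),round(r[2],1),"zmed",np.median(m[:,2]).round(4),"table",np.median(zz).round(4))
def rc(n,c):
    q=np.array([pix(d,100+a/3.33,150+b/3.33,.019)[:2]*1000 for a,b in c]); print(n,q.mean(0).round(1),q.round(0).tolist(), "yaw",[np.degrees(np.arctan2(*(q[i]-q[i-1])[::-1])).round(1) for i in range(len(q))])
rc("obl",[(180,78),(285,102),(240,253),(136,228)]);rc("sq",[(330,128),(458,158),(420,290),(292,256)]);rc("long",[(125,268),(230,293),(172,498),(66,470)])
rc("round",[(314,362),(377,426),(314,490),(250,426)])
print("pixcoil",pix(d,380+458/4,170+164/4,.034),"tr",pix(d,380+456/4,170+483/4,.036),"cap",pix(d,380+172/4,170+465/4,.036),"kn",pix(d,380+132/4,170+96/4,.03))
print("coilax",pix(d,380+447/4,170+71/4,.034)-pix(d,380+470/4,170+258/4,.034))
E
```

```text
coil 532 [ 588.1 -305.3] [86.  34.2] 4.5 zmed 0.0316 table 0.002
cap 374 [ 462.6 -180.1] [46.4 46.3] 52.0 zmed 0.036 table 0.0019
trafo 570 [ 451.9 -295.6] [33.5 58.9] 6.7 zmed 0.0364 table 0.0019
knob 315 [ 621. -168.] [34.7 34.5] 87.5 zmed 0.0309 table 0.0017
short 334 [613.5 -52.6] [33.  52.1] 28.6 zmed 0.0322 table 0.0017
smallk 130 [465.6 -31.6] [21.5 20.8] 25.2 zmed 0.0227 table 0.0015
pink 313 [ 705.5 -137.4] [35.4 33.7] 52.2 zmed 0.0309 table 0.0012
obl [624.5 266.3] [[671.0, 282.0], [657.0, 227.0], [578.0, 251.0], [592.0, 305.0]] yaw [np.float64(-16.3), np.float64(-104.5), np.float64(163.2), np.float64(75.0)]
sq [599.4 179.4] [[642.0, 203.0], [625.0, 135.0], [556.0, 156.0], [575.0, 223.0]] yaw [np.float64(-16.9), np.float64(-104.8), np.float64(163.3), np.float64(73.7)]
long [511.4 298.7] [[571.0, 311.0], [557.0, 256.0], [451.0, 286.0], [467.0, 342.0]] yaw [np.float64(-16.2), np.float64(-104.8), np.float64(164.0), np.float64(74.1)]
round [486.2 212.2] [[519.0, 212.0], [485.0, 179.0], [453.0, 212.0], [487.0, 245.0]] yaw [np.float64(-46.1), np.float64(-136.2), np.float64(134.3), np.float64(44.5)]
pixcoil [ 0.58675944 -0.30620845  0.034     ] tr [ 0.45193654 -0.29727084  0.036     ] cap [ 0.46245387 -0.17873503  0.036     ] kn [ 0.62047261 -0.16952735  0.03      ]
coilax [0.0804234  0.00532129 0.        ]
```

```bash
cat > plan.py <<'E'
import sys; from h import *; from workcell import env
s=env.get_state(); q=s["orientation"]; p=np.array(s["tcp_pos"])*1000
r=R.from_quat([q[1],q[2],q[3],q[0]]); print("t",round(s["clock"],2),"p",p.round(1),"j6",np.degrees(s["joint_pos"][5]).round(0),"F",np.round(s["wrist_force"],1),"gap",round(s["finger_gap"]*1000,1))
for a in sys.argv[1:]:   # x,y,z mm, tool yaw deg
    x,y,z,w=map(float,a.split(","))
    g=R.from_euler("z",w,degrees=True)*R.from_euler("x",180,degrees=True)
    print(a,"shift",(r.inv().apply(np.array([x,y,z])-p)).round(1),"turn",(r.inv()*g).as_rotvec().round(3))
E
python3 plan.py 588,-305,120,184 588,-305,8,184
```

```text
t 0.1 p [ 171.9 -548.2  230.5] j6 82.0 F [-0.4  0.3 -0.4] gap 85.3
588,-305,120,184 shift [ 469.7 -107.5  110.8] turn [ 0.000e+00 -2.000e-03 -2.908e+00]
588,-305,8,184 shift [ 469.7 -107.3  222.8] turn [ 0.000e+00 -2.000e-03 -2.908e+00]
```

Call:
apply_moves(
  rows=[
    {"xyz": [39, -9, 9], "turn": [0, 0, -0.12], "grip": 1},
    {"xyz": [78, -18, 18], "turn": [0, 0, -0.24], "grip": 1},
    {"xyz": [117, -27, 28], "turn": [0, 0, -0.36], "grip": 1},
    {"xyz": [156, -36, 37], "turn": [0, 0, -0.48], "grip": 1},
    {"xyz": [195, -45, 46], "turn": [0, 0, -0.6], "grip": 1},
    {"xyz": [234, -54, 55], "turn": [0, 0, -0.72], "grip": 1},
    {"xyz": [273, -63, 64], "turn": [0, 0, -0.84], "grip": 1},
    {"xyz": [312, -72, 74], "turn": [0, 0, -0.96], "grip": 1},
    {"xyz": [351, -81, 83], "turn": [0, 0, -1.08], "grip": 1},
    {"xyz": [390, -90, 92], "turn": [0, 0, -1.2], "grip": 1},
    {"xyz": [429, -99, 101], "turn": [0, 0, -1.32], "grip": 1},
    {"xyz": [469, -107, 110], "turn": [0, 0, -1.44], "grip": 1},
  ],
)

```text
clock: 1.1
tcp_pos: [0.5885, -0.3047, 0.1204]
orientation: [-0.001, 0.641, 0.767, -0.0]
wrist_force: [0.3, 0.1, -0.3]
finger_gap: 0.0852
grip_force: 0.0
```

```bash
python3 plan.py 588,-305,90,184 588,-305,8,184
```

```text
t 1.1 p [ 588.5 -304.7  120.4] j6 45.0 F [ 0.3  0.1 -0.3] gap 85.2
588,-305,90,184 shift [-0.2 -0.6 30.4] turn [-0.000e+00 -1.000e-03 -1.462e+00]
588,-305,8,184 shift [ -0.2  -0.5 112.4] turn [-0.000e+00 -1.000e-03 -1.462e+00]
```

Call:
apply_moves(
  rows=[
    {"xyz": [0, 0, 0], "turn": [0, 0, -0.12], "grip": 1},
    {"xyz": [0, 0, 0], "turn": [0, 0, -0.24], "grip": 1},
    {"xyz": [0, 0, 0], "turn": [0, 0, -0.36], "grip": 1},
    {"xyz": [0, 0, 5], "turn": [0, 0, -0.48], "grip": 1},
    {"xyz": [0, 0, 10], "turn": [0, 0, -0.6], "grip": 1},
    {"xyz": [0, 0, 15], "turn": [0, 0, -0.72], "grip": 1},
    {"xyz": [0, 0, 20], "turn": [0, 0, -0.84], "grip": 1},
    {"xyz": [0, 0, 25], "turn": [0, 0, -0.96], "grip": 1},
    {"xyz": [0, 0, 30], "turn": [0, 0, -1.08], "grip": 1},
    {"xyz": [0, 0, 35], "turn": [0, 0, -1.2], "grip": 1},
    {"xyz": [0, 0, 40], "turn": [0, 0, -1.32], "grip": 1},
    {"xyz": [0, 0, 40], "turn": [0, 0, -1.46], "grip": 1},
  ],
)

```text
clock: 2.1
tcp_pos: [0.5864, -0.3057, 0.0794]
orientation: [-0.001, -0.027, 1.0, 0.001]
wrist_force: [0.5, -0.7, -0.7]
finger_gap: 0.0855
grip_force: 0.0
```

```bash
python3 plan.py 588,-305,8,184; python3 -c "
from workcell import imaging;import cv2
d=imaging.read_camera('wrist');cv2.imwrite('pics/w1.png',d['color'])"
```

```text
t 2.1 p [ 586.4 -305.7   79.4] j6 -38.0 F [ 0.5 -0.7 -0.7] gap 85.5
588,-305,8,184 shift [-1.8  0.5 71.4] turn [ 0.002 -0.002 -0.017]
```

View pics/w1.png

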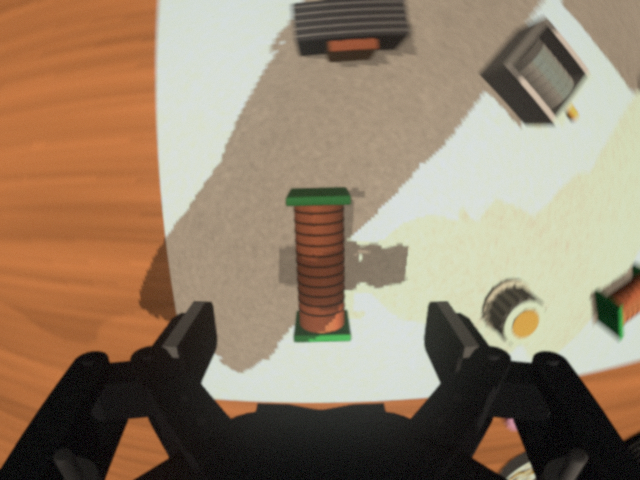

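The wrist view shows the long coil upright at column 320, midway between the fingers (205 and 438), so the alignment is good. Next I descend and grip.

Call:
apply_moves(
  force=40,
  rows=[
    {"xyz": [-1, 0, 20], "turn": [0, 0, -0.017], "grip": 1},
    {"xyz": [-1, 0, 40], "turn": [0, 0, -0.017], "grip": 1},
    {"xyz": [-1, 0, 55], "turn": [0, 0, -0.017], "grip": 1},
    {"xyz": [-1, 0, 65], "turn": [0, 0, -0.017], "grip": 1},
    {"xyz": [-1, 0, 71], "turn": [0, 0, -0.017], "grip": 1},
    {"xyz": [-1, 0, 71], "turn": [0, 0, -0.017], "grip": 0.4},
    {"xyz": [-1, 0, 71], "turn": [0, 0, -0.017], "grip": 0.2},
    {"xyz": [-1, 0, 71], "turn": [0, 0, -0.017], "grip": 0.1},
    {"xyz": [-1, 0, 71], "turn": [0, 0, -0.017], "grip": 0.1},
    {"xyz": [-1, 0, 71], "turn": [0, 0, -0.017], "grip": 0.1},
    {"xyz": [-1, 0, 71], "turn": [0, 0, -0.017], "grip": 0.1},
    {"xyz": [-1, 0, 71], "turn": [0, 0, -0.017], "grip": 0.1},
  ],
)

```text
clock: 3.15
tcp_pos: [0.5893, -0.3069, 0.0117]
orientation: [0.001, -0.032, 0.999, -0.001]
wrist_force: [-0.5, -0.9, 6.8]
finger_gap: 0.0263
grip_force: 39.8
```

```bash
python3 plan.py 588,-305,130,184 511,299,130,164.5
```

```text
t 3.15 p [ 589.3 -306.9   11.7] j6 -38.0 F [-0.5 -0.9  6.8] gap 26.3
588,-305,130,184 shift [   0.9    1.8 -118.3] turn [-0.002  0.002 -0.006]
511,299,130,164.5 shift [  39.   609.5 -119.3] turn [-0.001  0.002  0.335]
```

Contact is above the equator (gap 26.3), so I'll regrip a few mm lower.

Call:
apply_moves(
  force=40,
  rows=[
    {"xyz": [0, 0, 0], "turn": [0, 0, 0], "grip": 0.45},
    {"xyz": [0, 0, 0], "turn": [0, 0, 0], "grip": 0.55},
    {"xyz": [0, 0, 2], "turn": [0, 0, 0], "grip": 0.55},
    {"xyz": [0, 0, 4.5], "turn": [0, 0, 0], "grip": 0.55},
    {"xyz": [0, 0, 4.5], "turn": [0, 0, 0], "grip": 0.55},
  ],
)

```text
clock: 3.57
tcp_pos: [0.5878, -0.3059, 0.0048]
orientation: [-0.001, -0.032, 0.999, 0.0]
wrist_force: [-0.6, -0.5, -0.2]
finger_gap: 0.0471
grip_force: 0.0
```

Call:
apply_moves(
  force=40,
  rows=[
    {"xyz": [0, 0, 0], "turn": [0, 0, 0], "grip": 0.4},
    {"xyz": [0, 0, 0], "turn": [0, 0, 0], "grip": 0.2},
    {"xyz": [0, 0, 0], "turn": [0, 0, 0], "grip": 0.1},
    {"xyz": [0, 0, 0], "turn": [0, 0, 0], "grip": 0.1},
    {"xyz": [0, 0, 0], "turn": [0, 0, 0], "grip": 0.1},
    {"xyz": [0, 0, 0], "turn": [0, 0, 0], "grip": 0.1},
  ],
)

```text
clock: 4.07
tcp_pos: [0.5884, -0.3063, 0.0057]
orientation: [-0.0, -0.032, 0.999, 0.0]
wrist_force: [-0.2, -0.7, 0.5]
finger_gap: 0.0266
grip_force: 39.3
```

Call:
apply_moves(
  rows=[
    {"xyz": [0, 0, -5], "turn": [0, 0, 0], "grip": 0.1},
    {"xyz": [0, 0, -15], "turn": [0, 0, 0], "grip": 0.1},
    {"xyz": [0, 0, -35], "turn": [0, 0, 0], "grip": 0.1},
    {"xyz": [0, 0, -60], "turn": [0, 0, 0], "grip": 0.1},
    {"xyz": [0, 0, -85], "turn": [0, 0, 0], "grip": 0.1},
    {"xyz": [0, 0, -100], "turn": [0, 0, 0], "grip": 0.1},
    {"xyz": [0, 0, -105], "turn": [0, 0, 0], "grip": 0.1},
    {"xyz": [0, 0, -105], "turn": [0, 0, 0], "grip": 0.1},
  ],
)

```text
clock: 4.73
tcp_pos: [0.5897, -0.3071, 0.1136]
orientation: [0.002, -0.032, 0.999, -0.001]
wrist_force: [-0.6, -0.1, -1.7]
finger_gap: 0.0265
grip_force: 39.4
```

```bash
python3 plan.py 511,299,110,164.5
```

```text
t 4.73 p [ 589.7 -307.1  113.6] j6 -38.0 F [-0.6 -0.1 -1.7] gap 26.5
511,299,110,164.5 shift [ 39.6 609.9   1.7] turn [-0.002  0.004  0.335]
```

Call:
apply_moves(
  rows=[
    {"xyz": [1, 15, 0], "turn": [0, 0, 0.01], "grip": 0.1},
    {"xyz": [3, 45, 0], "turn": [0, 0, 0.02], "grip": 0.1},
    {"xyz": [5, 80, 0], "turn": [0, 0, 0.04], "grip": 0.1},
    {"xyz": [8, 115, 0], "turn": [0, 0, 0.06], "grip": 0.1},
    {"xyz": [10, 150, 0], "turn": [0, 0, 0.08], "grip": 0.1},
    {"xyz": [12, 185, 0], "turn": [0, 0, 0.1], "grip": 0.1},
    {"xyz": [14, 220, 0], "turn": [0, 0, 0.12], "grip": 0.1},
    {"xyz": [17, 255, 0], "turn": [0, 0, 0.14], "grip": 0.1},
    {"xyz": [19, 290, 0], "turn": [0, 0, 0.16], "grip": 0.1},
    {"xyz": [21, 325, 0], "turn": [0, 0, 0.18], "grip": 0.1},
    {"xyz": [23, 355, 0], "turn": [0, 0, 0.2], "grip": 0.1},
    {"xyz": [25, 380, 0], "turn": [0, 0, 0.21], "grip": 0.1},
  ],
)

```text
clock: 5.73
tcp_pos: [0.5373, 0.0735, 0.1095]
orientation: [-0.001, 0.073, 0.997, 0.0]
wrist_force: [0.5, 0.2, -1.3]
finger_gap: 0.0263
grip_force: 39.5
```

Call:
apply_moves(
  rows=[
    {"xyz": [4, 30, 0], "turn": [0, 0, 0.02], "grip": 0.1},
    {"xyz": [8, 65, 0], "turn": [0, 0, 0.04], "grip": 0.1},
    {"xyz": [11, 100, 0], "turn": [0, 0, 0.06], "grip": 0.1},
    {"xyz": [15, 135, 0], "turn": [0, 0, 0.08], "grip": 0.1},
    {"xyz": [19, 170, 0], "turn": [0, 0, 0.1], "grip": 0.1},
    {"xyz": [22, 200, 0], "turn": [0, 0, 0.12], "grip": 0.1},
    {"xyz": [24, 215, 0], "turn": [0, 0, 0.125], "grip": 0.1},
    {"xyz": [24, 215, 0], "turn": [0, 0, 0.125], "grip": 0.1},
  ],
)

```text
clock: 6.4
tcp_pos: [0.5454, 0.2907, 0.1091]
orientation: [-0.001, 0.133, 0.991, -0.0]
wrist_force: [0.2, 0.0, -0.6]
finger_gap: 0.0267
grip_force: 39.6
```

```bash
python3 plan.py 511,299,30,164.5; python3 -c "
from workcell import imaging;import cv2
d=imaging.read_camera('wrist');cv2.imwrite('pics/w2.png',d['color'])"
```

```text
t 6.4 p [545.4 290.7 109.1] j6 36.0 F [ 0.2  0.  -0.6] gap 26.7
511,299,30,164.5 shift [35.2 -1.  79.1] turn [-0.    -0.002  0.004]
```

View pics/w2.png

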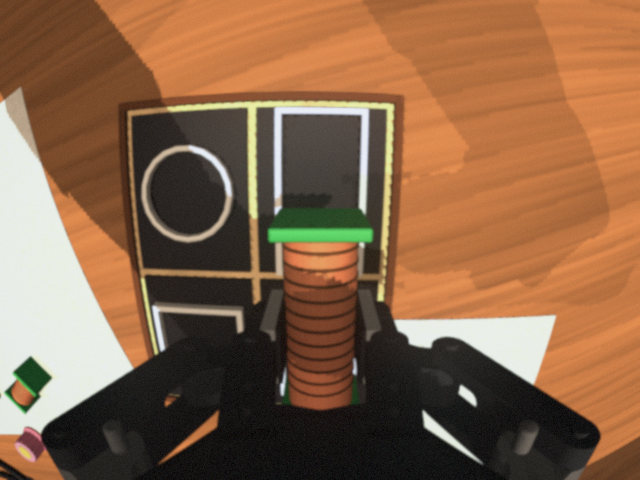

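The wrist view shows the coil level and lined up with the long recess (both at column 320). I shift 35 mm along tool x and lower.

Call:
apply_moves(
  rows=[
    {"xyz": [18, 0, 10], "turn": [0, 0, 0.004], "grip": 0.1},
    {"xyz": [35, -1, 25], "turn": [0, 0, 0.004], "grip": 0.1},
    {"xyz": [35, -1, 45], "turn": [0, 0, 0.004], "grip": 0.1},
    {"xyz": [35, -1, 62], "turn": [0, 0, 0.004], "grip": 0.1},
    {"xyz": [35, -1, 75], "turn": [0, 0, 0.004], "grip": 0.1},
    {"xyz": [35, -1, 82], "turn": [0, 0, 0.004], "grip": 0.1},
    {"xyz": [35, -1, 85], "turn": [0, 0, 0.004], "grip": 0.1},
    {"xyz": [35, -1, 87], "turn": [0, 0, 0.004], "grip": 0.1},
    {"xyz": [35, -1, 88.5], "turn": [0, 0, 0.004], "grip": 0.1},
    {"xyz": [35, -1, 89], "turn": [0, 0, 0.004], "grip": 0.1},
    {"xyz": [35, -1, 89], "turn": [0, 0, 0.004], "grip": 0.1},
  ],
)

```text
clock: 7.37
tcp_pos: [0.5132, 0.2959, 0.0224]
orientation: [0.001, 0.137, 0.991, 0.0]
wrist_force: [-0.0, 1.2, -0.6]
finger_gap: 0.0267
grip_force: 39.6
```

```bash
python3 plan.py 511,299,18,164.5
```

```text
t 7.37 p [513.2 295.9  22.4] j6 38.0 F [-0.   1.2 -0.6] gap 26.7
511,299,18,164.5 shift [2.9 2.3 4.4] turn [ 0.001  0.001 -0.004]
```

Call:
apply_moves(
  rows=[
    {"xyz": [2, 2, 1], "turn": [0, 0, 0], "grip": 0.1},
    {"xyz": [2, 2, 2], "turn": [0, 0, 0], "grip": 0.1},
    {"xyz": [2, 2, 3], "turn": [0, 0, 0], "grip": 0.1},
    {"xyz": [2, 2, 3], "turn": [0, 0, 0], "grip": 0.1},
  ],
)

```text
clock: 7.7
tcp_pos: [0.5111, 0.2985, 0.0187]
orientation: [-0.0, 0.137, 0.991, -0.0]
wrist_force: [0.8, -0.8, -0.6]
finger_gap: 0.0265
grip_force: 39.6
```

Call:
apply_moves(
  rows=[
    {"xyz": [0, 0, 0.5], "turn": [0, 0, 0], "grip": 0.1},
    {"xyz": [0, 0, 1], "turn": [0, 0, 0], "grip": 0.1},
    {"xyz": [0, 0, 1], "turn": [0, 0, 0], "grip": 0.1},
  ],
)

```text
clock: 7.95
tcp_pos: [0.5112, 0.2983, 0.0177]
orientation: [-0.0, 0.137, 0.991, -0.0]
wrist_force: [-0.4, 0.7, -0.9]
finger_gap: 0.0265
grip_force: 39.6
```

Call:
apply_moves(
  rows=[
    {"xyz": [0, 0, 0.5], "turn": [0, 0, 0], "grip": 0.1},
    {"xyz": [0, 0, 1], "turn": [0, 0, 0], "grip": 0.1},
    {"xyz": [0, 0, 1], "turn": [0, 0, 0], "grip": 0.1},
  ],
)

```text
clock: 8.2
tcp_pos: [0.5112, 0.2983, 0.0176]
orientation: [0.0, 0.137, 0.991, -0.0]
wrist_force: [-2.6, -1.2, 5.1]
finger_gap: 0.0268
grip_force: 40.2
```

Call:
apply_moves(
  rows=[
    {"xyz": [0, 0, 0.5], "turn": [0, 0, 0], "grip": 0.1},
    {"xyz": [0, 0, 0.5], "turn": [0, 0, 0], "grip": 0.1},
  ],
)

```text
clock: 8.37
tcp_pos: [0.5112, 0.2983, 0.0176]
orientation: [0.0, 0.137, 0.991, 0.0]
wrist_force: [-3.6, -0.8, 8.3]
finger_gap: 0.0265
grip_force: 40.5
```

Set down at 17.6 mm, as expected. I release and rise.

Call:
apply_moves(
  rows=[
    {"xyz": [0, 0, -1], "turn": [0, 0, 0], "grip": 0.1},
    {"xyz": [0, 0, -1], "turn": [0, 0, 0], "grip": 0.4},
    {"xyz": [0, 0, -1], "turn": [0, 0, 0], "grip": 0.5},
    {"xyz": [0, 0, -1], "turn": [0, 0, 0], "grip": 0.5},
    {"xyz": [0, 0, -10], "turn": [0, 0, 0], "grip": 0.5},
    {"xyz": [0, 0, -35], "turn": [0, 0, 0], "grip": 0.5},
    {"xyz": [0, 0, -65], "turn": [0, 0, 0], "grip": 0.8},
    {"xyz": [0, 0, -95], "turn": [0, 0, 0], "grip": 1},
    {"xyz": [0, 0, -110], "turn": [0, 0, 0], "grip": 1},
    {"xyz": [0, 0, -110], "turn": [0, 0, 0], "grip": 1},
  ],
)

```text
clock: 9.2
tcp_pos: [0.5137, 0.2993, 0.1313]
orientation: [0.003, 0.137, 0.991, 0.002]
wrist_force: [0.6, 0.1, -0.1]
finger_gap: 0.0852
grip_force: 0.0
```

```bash
python3 plan.py 462.5,-180,100,232
python3 - <<'E'
from h import *; from workcell import imaging
d=imaging.read_camera("top"); np.savez("top1.npz",**d); P=cloud(d).reshape(-1,3)
m=P[(abs(P[:,2]-.046)<.006)&(abs(P[:,0]-.511)<.08)&(abs(P[:,1]-.299)<.08)]
print(len(m),cv2.minAreaRect((m[:,:2]*1000).astype(np.float32)),np.median(m[:,2]))
E
```

```text
t 9.2 p [513.7 299.3 131.3] j6 38.0 F [ 0.6  0.1 -0.1] gap 85.2
462.5,-180,100,232 shift [ -80.6 -475.4   29.7] turn [ 0.     0.008 -1.182]
358 ((511.9877624511719, 298.1299133300781), (34.38539123535156, 85.8116683959961), 73.71084594726562) 0.043757054132522566
```

The coil is in: centre (512, 298), 86×34, level. Next is the capacitor.

Call:
apply_moves(
  rows=[
    {"xyz": [-4, -25, 0], "turn": [0, 0, -0.08], "grip": 1},
    {"xyz": [-11, -64, 0], "turn": [0, 0, -0.18], "grip": 1},
    {"xyz": [-18, -104, 0], "turn": [0, 0, -0.28], "grip": 1},
    {"xyz": [-24, -144, 0], "turn": [0, 0, -0.38], "grip": 1},
    {"xyz": [-31, -184, 2], "turn": [0, 0, -0.48], "grip": 1},
    {"xyz": [-38, -224, 5], "turn": [0, 0, -0.58], "grip": 1},
    {"xyz": [-45, -264, 8], "turn": [0, 0, -0.68], "grip": 1},
    {"xyz": [-52, -304, 12], "turn": [0, 0, -0.78], "grip": 1},
    {"xyz": [-58, -344, 16], "turn": [0, 0, -0.88], "grip": 1},
    {"xyz": [-65, -384, 20], "turn": [0, 0, -0.98], "grip": 1},
    {"xyz": [-72, -424, 25], "turn": [0, 0, -1.08], "grip": 1},
    {"xyz": [-78, -455, 30], "turn": [0, 0, -1.15], "grip": 1},
  ],
)

```text
clock: 10.25
tcp_pos: [0.4612, -0.1629, 0.0951]
orientation: [-0.001, -0.425, 0.905, 0.001]
wrist_force: [0.3, -0.3, 0.9]
finger_gap: 0.0852
grip_force: 0.0
```

```bash
python3 plan.py 462.5,-180,60,232
```

```text
t 10.25 p [ 461.2 -162.9   95.1] j6 -79.0 F [ 0.3 -0.3  0.9] gap 85.2
462.5,-180,60,232 shift [ 12.3 -12.   35.1] turn [ 0.002 -0.001 -0.029]
```

Call:
apply_moves(
  rows=[
    {"xyz": [6, -6, 5], "turn": [0, 0, -0.029], "grip": 1},
    {"xyz": [12, -12, 15], "turn": [0, 0, -0.029], "grip": 1},
    {"xyz": [12, -12, 35], "turn": [0, 0, -0.029], "grip": 1},
    {"xyz": [12, -12, 55], "turn": [0, 0, -0.029], "grip": 1},
    {"xyz": [12, -12, 72], "turn": [0, 0, -0.029], "grip": 1},
    {"xyz": [12, -12, 83], "turn": [0, 0, -0.029], "grip": 1},
    {"xyz": [12, -12, 88], "turn": [0, 0, -0.029], "grip": 1},
    {"xyz": [12, -12, 88], "turn": [0, 0, -0.029], "grip": 1},
  ],
)

```text
clock: 10.92
tcp_pos: [0.4626, -0.1761, 0.0062]
orientation: [-0.001, -0.437, 0.899, 0.002]
wrist_force: [-1.1, -1.2, -0.0]
finger_gap: 0.0855
grip_force: 0.0
```

Call:
apply_moves(
  force=40,
  rows=[
    {"xyz": [0, 0, 0], "turn": [0, 0, 0], "grip": 0.7},
    {"xyz": [0, 0, 0], "turn": [0, 0, 0], "grip": 0.6},
    {"xyz": [0, 0, 0], "turn": [0, 0, 0], "grip": 0.5},
    {"xyz": [0, 0, 0], "turn": [0, 0, 0], "grip": 0.35},
    {"xyz": [0, 0, 0], "turn": [0, 0, 0], "grip": 0.35},
    {"xyz": [0, 0, 0], "turn": [0, 0, 0], "grip": 0.35},
    {"xyz": [0, 0, 0], "turn": [0, 0, 0], "grip": 0.35},
  ],
)

```text
clock: 11.5
tcp_pos: [0.4652, -0.178, 0.0093]
orientation: [0.001, -0.437, 0.9, -0.001]
wrist_force: [0.1, -0.1, 7.0]
finger_gap: 0.0453
grip_force: 42.5
```

Call:
apply_moves(
  rows=[
    {"xyz": [0, 0, -5], "turn": [0, 0, 0], "grip": 0.35},
    {"xyz": [0, 0, -15], "turn": [0, 0, 0], "grip": 0.35},
    {"xyz": [0, 0, -35], "turn": [0, 0, 0], "grip": 0.35},
    {"xyz": [0, 0, -60], "turn": [0, 0, 0], "grip": 0.35},
    {"xyz": [0, 0, -85], "turn": [0, 0, 0], "grip": 0.35},
    {"xyz": [0, 0, -100], "turn": [0, 0, 0], "grip": 0.35},
    {"xyz": [0, 0, -105], "turn": [0, 0, 0], "grip": 0.35},
    {"xyz": [0, 0, -105], "turn": [0, 0, 0], "grip": 0.35},
  ],
)

```text
clock: 12.17
tcp_pos: [0.4652, -0.1782, 0.115]
orientation: [0.001, -0.437, 0.9, -0.001]
wrist_force: [-0.2, -0.4, -0.6]
finger_gap: 0.0452
grip_force: 41.7
```

```bash
python3 plan.py 599.5,179.5,115,254.5
```

```text
t 12.17 p [ 465.2 -178.2  115. ] j6 -82.0 F [-0.2 -0.4 -0.6] gap 45.2
599.5,179.5,115,254.5 shift [-3.641e+02  1.156e+02 -2.000e-01] turn [-0.003 -0.    -0.396]
```

Call:
apply_moves(
  rows=[
    {"xyz": [-18, 6, 0], "turn": [0, 0, -0.02], "grip": 0.35},
    {"xyz": [-50, 16, 0], "turn": [0, 0, -0.05], "grip": 0.35},
    {"xyz": [-88, 28, 0], "turn": [0, 0, -0.1], "grip": 0.35},
    {"xyz": [-126, 40, 0], "turn": [0, 0, -0.14], "grip": 0.35},
    {"xyz": [-164, 52, 0], "turn": [0, 0, -0.18], "grip": 0.35},
    {"xyz": [-202, 64, 0], "turn": [0, 0, -0.22], "grip": 0.35},
    {"xyz": [-240, 76, 0], "turn": [0, 0, -0.26], "grip": 0.35},
    {"xyz": [-278, 88, 0], "turn": [0, 0, -0.3], "grip": 0.35},
    {"xyz": [-316, 100, 0], "turn": [0, 0, -0.34], "grip": 0.35},
    {"xyz": [-345, 110, 0], "turn": [0, 0, -0.38], "grip": 0.35},
    {"xyz": [-364, 115.5, 0], "turn": [0, 0, -0.396], "grip": 0.35},
    {"xyz": [-364, 115.5, 0], "turn": [0, 0, -0.396], "grip": 0.35},
  ],
)

```text
clock: 13.17
tcp_pos: [0.5987, 0.1837, 0.1111]
orientation: [-0.0, -0.607, 0.794, 0.001]
wrist_force: [-0.1, -0.0, -0.3]
finger_gap: 0.0452
grip_force: 41.7
```

```bash
python3 plan.py 599.5,179.5,21,254.5; python3 -c "
from workcell import imaging;import cv2
d=imaging.read_camera('wrist');cv2.imwrite('pics/w3.png',d['color'])"
```

```text
t 13.17 p [598.7 183.7 111.1] j6 -65.0 F [-0.1 -0.  -0.3] gap 45.2
599.5,179.5,21,254.5 shift [ 3.9 -2.1 90.1] turn [0.002 0.    0.005]
```

View pics/w3.png

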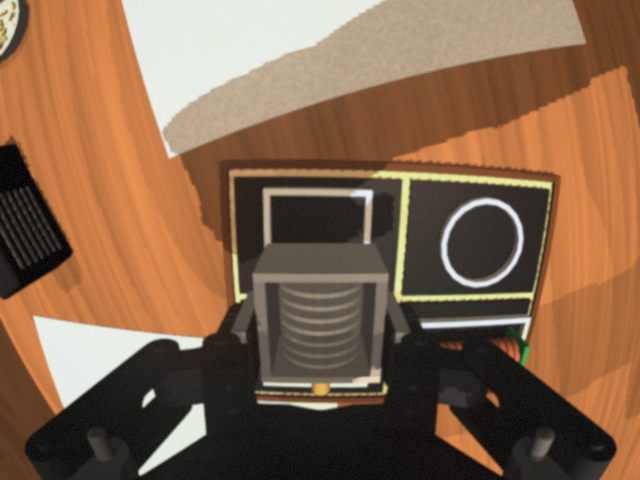

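The wrist view shows the capacitor level and square with its recess (columns ~320 and ~318), with the shaft towards the oblong plate. Lowering now.

Call:
apply_moves(
  rows=[
    {"xyz": [1, -2, 15], "turn": [0, 0, 0.005], "grip": 0.35},
    {"xyz": [1, -2, 35], "turn": [0, 0, 0.005], "grip": 0.35},
    {"xyz": [1, -2, 55], "turn": [0, 0, 0.005], "grip": 0.35},
    {"xyz": [1, -2, 70], "turn": [0, 0, 0.005], "grip": 0.35},
    {"xyz": [1, -2, 80], "turn": [0, 0, 0.005], "grip": 0.35},
    {"xyz": [1, -2, 84], "turn": [0, 0, 0.005], "grip": 0.35},
    {"xyz": [1, -2, 86], "turn": [0, 0, 0.005], "grip": 0.35},
    {"xyz": [1, -2, 87], "turn": [0, 0, 0.005], "grip": 0.35},
    {"xyz": [1, -2, 87], "turn": [0, 0, 0.005], "grip": 0.35},
  ],
)

```text
clock: 13.97
tcp_pos: [0.6008, 0.1782, 0.0269]
orientation: [0.0, -0.603, 0.798, -0.0]
wrist_force: [0.1, -0.6, -0.5]
finger_gap: 0.0455
grip_force: 41.7
```

Call:
apply_moves(
  rows=[
    {"xyz": [0, 0, 0.5], "turn": [0, 0, 0], "grip": 0.35},
    {"xyz": [0, 0, 1], "turn": [0, 0, 0], "grip": 0.35},
    {"xyz": [0, 0, 1.5], "turn": [0, 0, 0], "grip": 0.35},
    {"xyz": [0, 0, 1.5], "turn": [0, 0, 0], "grip": 0.35},
  ],
)

```text
clock: 14.3
tcp_pos: [0.6005, 0.1784, 0.0251]
orientation: [0.0, -0.603, 0.797, -0.0]
wrist_force: [-0.2, 0.1, -0.9]
finger_gap: 0.0453
grip_force: 41.7
```

Call:
apply_moves(
  rows=[
    {"xyz": [-2, 0, 0], "turn": [0, 0, 0], "grip": 0.35},
    {"xyz": [-4, 0, 1], "turn": [0, 0, 0], "grip": 0.35},
    {"xyz": [-4, 0, 2], "turn": [0, 0, 0], "grip": 0.35},
    {"xyz": [-4, 0, 2.5], "turn": [0, 0, 0], "grip": 0.35},
    {"xyz": [-4, 0, 2.5], "turn": [0, 0, 0], "grip": 0.35},
  ],
)

```text
clock: 14.72
tcp_pos: [0.6012, 0.1822, 0.022]
orientation: [-0.0, -0.603, 0.798, 0.0]
wrist_force: [-0.4, -0.6, -1.8]
finger_gap: 0.0454
grip_force: 41.7
```

Call:
apply_moves(
  rows=[
    {"xyz": [0, 0, 0.5], "turn": [0, 0, 0], "grip": 0.35},
    {"xyz": [0, 0, 1], "turn": [0, 0, 0], "grip": 0.35},
    {"xyz": [0, 0, 1.5], "turn": [0, 0, 0], "grip": 0.35},
    {"xyz": [0, 0, 1.5], "turn": [0, 0, 0], "grip": 0.35},
  ],
)

```text
clock: 15.05
tcp_pos: [0.6014, 0.1822, 0.0213]
orientation: [0.0, -0.603, 0.798, -0.0]
wrist_force: [-2.0, -0.3, 4.7]
finger_gap: 0.0452
grip_force: 42.1
```

Call:
apply_moves(
  rows=[
    {"xyz": [0, 0, -0.5], "turn": [0, 0, 0], "grip": 0.35},
    {"xyz": [0, 0, -0.5], "turn": [0, 0, 0], "grip": 0.6},
    {"xyz": [0, 0, -0.5], "turn": [0, 0, 0], "grip": 0.7},
    {"xyz": [0, 0, -0.5], "turn": [0, 0, 0], "grip": 0.7},
    {"xyz": [0, 0, -10], "turn": [0, 0, 0], "grip": 0.7},
    {"xyz": [0, 0, -35], "turn": [0, 0, 0], "grip": 0.7},
    {"xyz": [0, 0, -65], "turn": [0, 0, 0], "grip": 0.8},
    {"xyz": [0, 0, -95], "turn": [0, 0, 0], "grip": 1},
    {"xyz": [0, 0, -110], "turn": [0, 0, 0], "grip": 1},
    {"xyz": [0, 0, -110], "turn": [0, 0, 0], "grip": 1},
  ],
)

```text
clock: 15.88
tcp_pos: [0.6044, 0.1828, 0.1364]
orientation: [0.004, -0.603, 0.798, -0.002]
wrist_force: [-0.5, 0.2, 1.1]
finger_gap: 0.0855
grip_force: 0.0
```

```bash
python3 plan.py 452,-296,100,97
python3 - <<'E'
from h import *; from workcell import imaging
d=imaging.read_camera("top"); np.savez("top1.npz",**d); P=cloud(d).reshape(-1,3)
for x,y in [(.5995,.1795),(.452,-.296)]:
  k=.048 if y>0 else .036
  m=P[(abs(P[:,2]-k)<.004)&(abs(P[:,0]-x)<.06)&(abs(P[:,1]-y)<.05)]
  print(len(m),cv2.minAreaRect((m[:,:2]*1000).astype(np.float32)),np.median(m[:,2]))
E
```

```text
t 15.88 p [604.4 182.8 136.4] j6 -65.0 F [-0.5  0.2  1.1] gap 85.5
452,-296,100,97 shift [502.3  16.6  34.5] turn [0.003 0.012 2.744]
352 ((600.6500854492188, 178.5517120361328), (47.03154754638672, 46.247718811035156), 74.26612091064453) 0.04780431680121372
528 ((451.86126708984375, -295.342529296875), (33.60787582397461, 58.638648986816406), 5.799219608306885) 0.03647558016788355
```

The capacitor sits at (600.6, 178.6), level. Next is the transformer, at yaw 277 (same grasp, shorter turn).

Call:
apply_moves(
  rows=[
    {"xyz": [25, 1, 0], "turn": [0, 0, -0.02], "grip": 1},
    {"xyz": [65, 2, 0], "turn": [0, 0, -0.06], "grip": 1},
    {"xyz": [105, 3, 0], "turn": [0, 0, -0.1], "grip": 1},
    {"xyz": [145, 5, 2], "turn": [0, 0, -0.14], "grip": 1},
    {"xyz": [185, 6, 5], "turn": [0, 0, -0.18], "grip": 1},
    {"xyz": [225, 7, 8], "turn": [0, 0, -0.22], "grip": 1},
    {"xyz": [265, 9, 11], "turn": [0, 0, -0.26], "grip": 1},
    {"xyz": [305, 10, 14], "turn": [0, 0, -0.3], "grip": 1},
    {"xyz": [345, 11, 17], "turn": [0, 0, -0.34], "grip": 1},
    {"xyz": [385, 13, 20], "turn": [0, 0, -0.36], "grip": 1},
    {"xyz": [425, 14, 25], "turn": [0, 0, -0.38], "grip": 1},
    {"xyz": [465, 15, 30], "turn": [0, 0, -0.396], "grip": 1},
  ],
)

```text
clock: 16.93
tcp_pos: [0.4587, -0.2623, 0.0996]
orientation: [0.0, 0.749, -0.663, -0.001]
wrist_force: [0.4, -0.0, -0.0]
finger_gap: 0.0854
grip_force: 0.0
```

Call:
apply_moves(
  rows=[
    {"xyz": [24, -14, 0], "turn": [0, 0, 0], "grip": 1},
    {"xyz": [36, -14, 0], "turn": [0, 0, 0], "grip": 1},
    {"xyz": [36, -14, 0], "turn": [0, 0, 0], "grip": 1},
  ],
)

```text
clock: 17.18
tcp_pos: [0.4786, -0.2977, 0.0997]
orientation: [0.0, 0.747, -0.664, -0.0]
wrist_force: [0.9, -0.5, 0.2]
finger_gap: 0.0857
grip_force: 0.0
```

```bash
python3 plan.py 452,-296,7,277
```

```text
t 17.18 p [ 478.6 -297.7   99.7] j6 -137.0 F [ 0.9 -0.5  0.2] gap 85.7
452,-296,7,277 shift [-4.8 26.1 92.7] turn [ 0.    -0.    -0.005]
```

Call:
apply_moves(
  rows=[
    {"xyz": [-2, 13, 0], "turn": [0, 0, 0], "grip": 1},
    {"xyz": [-4, 26, 0], "turn": [0, 0, -0.005], "grip": 1},
    {"xyz": [-4, 26, 10], "turn": [0, 0, -0.005], "grip": 1},
    {"xyz": [-4, 26, 30], "turn": [0, 0, -0.005], "grip": 1},
    {"xyz": [-4, 26, 45], "turn": [0, 0, -0.005], "grip": 1},
    {"xyz": [-4, 26, 50], "turn": [0, 0, -0.005], "grip": 1},
    {"xyz": [-4, 26, 50], "turn": [0, 0, -0.005], "grip": 1},
  ],
)

```text
clock: 17.77
tcp_pos: [0.4513, -0.2921, 0.0488]
orientation: [-0.0, 0.75, -0.661, -0.002]
wrist_force: [-1.1, 0.4, -0.1]
finger_gap: 0.0854
grip_force: 0.0
```

```bash
python3 plan.py 452,-296,7,277
```

```text
t 17.77 p [ 451.3 -292.1   48.8] j6 -139.0 F [-1.1  0.4 -0.1] gap 85.4
452,-296,7,277 shift [ 4.  -0.3 41.8] turn [0.003 0.003 0.005]
```

Call:
apply_moves(
  force=50,
  rows=[
    {"xyz": [3, 0, 12], "turn": [0, 0, 0], "grip": 1},
    {"xyz": [3, 0, 26], "turn": [0, 0, 0], "grip": 1},
    {"xyz": [3, 0, 36], "turn": [0, 0, 0], "grip": 1},
    {"xyz": [3, 0, 41], "turn": [0, 0, 0], "grip": 1},
    {"xyz": [3, 0, 41], "turn": [0, 0, 0], "grip": 0.7},
    {"xyz": [3, 0, 41], "turn": [0, 0, 0], "grip": 0.5},
    {"xyz": [3, 0, 41], "turn": [0, 0, 0], "grip": 0.35},
    {"xyz": [3, 0, 41], "turn": [0, 0, 0], "grip": 0.2},
    {"xyz": [3, 0, 41], "turn": [0, 0, 0], "grip": 0.2},
    {"xyz": [3, 0, 41], "turn": [0, 0, 0], "grip": 0.2},
    {"xyz": [3, 0, 41], "turn": [0, 0, 0], "grip": 0.2},
  ],
)

```text
clock: 18.68
tcp_pos: [0.4534, -0.298, 0.0108]
orientation: [0.0, 0.75, -0.661, 0.001]
wrist_force: [-0.2, -0.0, 6.7]
finger_gap: 0.0327
grip_force: 51.4
```

Call:
apply_moves(
  rows=[
    {"xyz": [0, 0, -5], "turn": [0, 0, 0], "grip": 0.2},
    {"xyz": [0, 0, -15], "turn": [0, 0, 0], "grip": 0.2},
    {"xyz": [0, 0, -35], "turn": [0, 0, 0], "grip": 0.2},
    {"xyz": [0, 0, -60], "turn": [0, 0, 0], "grip": 0.2},
    {"xyz": [0, 0, -85], "turn": [0, 0, 0], "grip": 0.2},
    {"xyz": [0, 0, -105], "turn": [0, 0, 0], "grip": 0.2},
    {"xyz": [0, 0, -115], "turn": [0, 0, 0], "grip": 0.2},
    {"xyz": [0, 0, -115], "turn": [0, 0, 0], "grip": 0.2},
  ],
)

```text
clock: 19.35
tcp_pos: [0.454, -0.2984, 0.1277]
orientation: [0.0, 0.75, -0.661, 0.002]
wrist_force: [0.8, -0.5, -2.4]
finger_gap: 0.033
grip_force: 50.6
```

```bash
python3 plan.py 624.5,266.3,122,344.5
```

```text
t 19.35 p [ 454.  -298.4  127.7] j6 -139.0 F [ 0.8 -0.5 -2.4] gap 33.0
624.5,266.3,122,344.5 shift [-539.  -239.8    4.4] turn [-1.000e-03 -5.000e-03 -1.175e+00]
```

Call:
apply_moves(
  rows=[
    {"xyz": [-14, -6, 0], "turn": [0, 0, -0.03], "grip": 0.2},
    {"xyz": [-41, -18, 0], "turn": [0, 0, -0.09], "grip": 0.2},
    {"xyz": [-73, -32, 0], "turn": [0, 0, -0.16], "grip": 0.2},
    {"xyz": [-107, -48, 0], "turn": [0, 0, -0.23], "grip": 0.2},
    {"xyz": [-141, -63, 0], "turn": [0, 0, -0.31], "grip": 0.2},
    {"xyz": [-175, -78, 0], "turn": [0, 0, -0.38], "grip": 0.2},
    {"xyz": [-209, -93, 0], "turn": [0, 0, -0.46], "grip": 0.2},
    {"xyz": [-243, -108, 0], "turn": [0, 0, -0.53], "grip": 0.2},
    {"xyz": [-277, -123, 0], "turn": [0, 0, -0.6], "grip": 0.2},
    {"xyz": [-311, -138, 0], "turn": [0, 0, -0.68], "grip": 0.2},
    {"xyz": [-338, -150, 0], "turn": [0, 0, -0.74], "grip": 0.2},
    {"xyz": [-352, -157, 0], "turn": [0, 0, -0.77], "grip": 0.2},
  ],
)

```text
clock: 20.35
tcp_pos: [0.5639, 0.075, 0.123]
orientation: [-0.0, 0.945, -0.328, -0.001]
wrist_force: [0.0, 0.3, -1.3]
finger_gap: 0.0328
grip_force: 50.5
```

```bash
python3 plan.py 627.3,265.5,122,344.5
```

```text
t 20.35 p [563.9  75.  123. ] j6 -142.0 F [ 0.   0.3 -1.3] gap 32.8
627.3,265.5,122,344.5 shift [ -68.4 -188.8    1. ] turn [ 0.     0.003 -0.399]
```

Call:
apply_moves(
  rows=[
    {"xyz": [-6, -15, 0], "turn": [0, 0, -0.03], "grip": 0.2},
    {"xyz": [-16, -45, 0], "turn": [0, 0, -0.1], "grip": 0.2},
    {"xyz": [-29, -80, 0], "turn": [0, 0, -0.18], "grip": 0.2},
    {"xyz": [-42, -115, 0], "turn": [0, 0, -0.25], "grip": 0.2},
    {"xyz": [-54, -150, 0], "turn": [0, 0, -0.32], "grip": 0.2},
    {"xyz": [-64, -177, 0], "turn": [0, 0, -0.38], "grip": 0.2},
    {"xyz": [-68, -189, 0], "turn": [0, 0, -0.4], "grip": 0.2},
    {"xyz": [-68, -189, 0], "turn": [0, 0, -0.4], "grip": 0.2},
    {"xyz": [-68, -189, 0], "turn": [0, 0, -0.4], "grip": 0.2},
  ],
)

```text
clock: 21.1
tcp_pos: [0.6284, 0.2619, 0.1224]
orientation: [0.001, 0.991, -0.137, -0.002]
wrist_force: [-0.2, 0.4, -2.3]
finger_gap: 0.0328
grip_force: 50.6
```

```bash
python3 plan.py 627.3,265.5,23,344.5; python3 -c "
from workcell import imaging;import cv2
d=imaging.read_camera('wrist');cv2.imwrite('pics/w4.png',d['color'])"
```

```text
t 21.1 p [628.4 261.9 122.4] j6 -148.0 F [-0.2  0.4 -2.3] gap 32.8
627.3,265.5,23,344.5 shift [-1.8 -3.4 99.4] turn [ 0.002  0.003 -0.004]
```

View pics/w4.png

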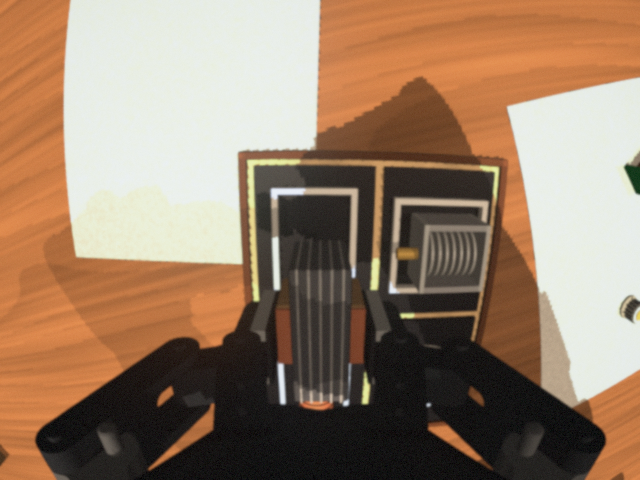

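The transformer is lined up with the oblong recess apart from ~3 mm to the left, and the capacitor sits square in its own. Lowering now.

Call:
apply_moves(
  rows=[
    {"xyz": [-1, -3.4, 10], "turn": [0, 0, 0], "grip": 0.2},
    {"xyz": [-1, -3.4, 28], "turn": [0, 0, 0], "grip": 0.2},
    {"xyz": [-1, -3.4, 50], "turn": [0, 0, 0], "grip": 0.2},
    {"xyz": [-1, -3.4, 70], "turn": [0, 0, 0], "grip": 0.2},
    {"xyz": [-1, -3.4, 84], "turn": [0, 0, 0], "grip": 0.2},
    {"xyz": [-1, -3.4, 90], "turn": [0, 0, 0], "grip": 0.2},
    {"xyz": [-1, -3.4, 93], "turn": [0, 0, 0], "grip": 0.2},
    {"xyz": [-1, -3.4, 95], "turn": [0, 0, 0], "grip": 0.2},
    {"xyz": [-1, -3.4, 95], "turn": [0, 0, 0], "grip": 0.2},
    {"xyz": [-1, -3.4, 95], "turn": [0, 0, 0], "grip": 0.2},
  ],
)

```text
clock: 21.98
tcp_pos: [0.6303, 0.2651, 0.0309]
orientation: [-0.0, 0.991, -0.137, 0.001]
wrist_force: [0.7, -0.2, -1.5]
finger_gap: 0.0327
grip_force: 50.5
```

```bash
python3 plan.py 627.3,265.5,23,344.5
```

```text
t 21.98 p [630.3 265.1  30.9] j6 -148.0 F [ 0.7 -0.2 -1.5] gap 32.7
627.3,265.5,23,344.5 shift [-3.   0.4  7.9] turn [-0.001 -0.002 -0.005]
```

Call:
apply_moves(
  rows=[
    {"xyz": [-2, 0, 1.5], "turn": [0, 0, 0], "grip": 0.2},
    {"xyz": [-3, 0, 3], "turn": [0, 0, 0], "grip": 0.2},
    {"xyz": [-3, 0, 4.5], "turn": [0, 0, 0], "grip": 0.2},
    {"xyz": [-3, 0, 6], "turn": [0, 0, 0], "grip": 0.2},
    {"xyz": [-3, 0, 6.5], "turn": [0, 0, 0], "grip": 0.2},
    {"xyz": [-3, 0, 6.5], "turn": [0, 0, 0], "grip": 0.2},
  ],
)

```text
clock: 22.48
tcp_pos: [0.6265, 0.2659, 0.023]
orientation: [0.0, 0.991, -0.137, -0.0]
wrist_force: [-0.0, 0.5, -2.4]
finger_gap: 0.033
grip_force: 50.5
```

Call:
apply_moves(
  rows=[
    {"xyz": [0, 0, 0.5], "turn": [0, 0, 0], "grip": 0.2},
    {"xyz": [0, 0, 1], "turn": [0, 0, 0], "grip": 0.2},
    {"xyz": [0, 0, 1.5], "turn": [0, 0, 0], "grip": 0.2},
    {"xyz": [0, 0, 1.5], "turn": [0, 0, 0], "grip": 0.2},
  ],
)

```text
clock: 22.82
tcp_pos: [0.6266, 0.2659, 0.0229]
orientation: [-0.0, 0.991, -0.137, 0.0]
wrist_force: [-2.9, -0.5, 5.2]
finger_gap: 0.0329
grip_force: 51.5
```

Contact. Release, rise, then check.

Call:
apply_moves(
  rows=[
    {"xyz": [0, 0, -0.5], "turn": [0, 0, 0], "grip": 0.2},
    {"xyz": [0, 0, -0.5], "turn": [0, 0, 0], "grip": 0.5},
    {"xyz": [0, 0, -0.5], "turn": [0, 0, 0], "grip": 0.55},
    {"xyz": [0, 0, -0.5], "turn": [0, 0, 0], "grip": 0.55},
    {"xyz": [0, 0, -10], "turn": [0, 0, 0], "grip": 0.55},
    {"xyz": [0, 0, -35], "turn": [0, 0, 0], "grip": 0.55},
    {"xyz": [0, 0, -65], "turn": [0, 0, 0], "grip": 0.8},
    {"xyz": [0, 0, -95], "turn": [0, 0, 0], "grip": 1},
    {"xyz": [0, 0, -110], "turn": [0, 0, 0], "grip": 1},
    {"xyz": [0, 0, -110], "turn": [0, 0, 0], "grip": 1},
  ],
)

```text
clock: 23.65
tcp_pos: [0.6296, 0.2668, 0.1379]
orientation: [-0.002, 0.991, -0.137, 0.004]
wrist_force: [-0.2, -0.0, 0.4]
finger_gap: 0.085
grip_force: 0.0
```

```bash
python3 plan.py 621,-168.5,100,344.5
python3 - <<'E'
from h import *; from workcell import imaging
d=imaging.read_camera("top"); np.savez("top1.npz",**d); P=cloud(d).reshape(-1,3)
for x,y,k in [(.6245,.2663,.048),(.621,-.168,.030)]:
  m=P[(abs(P[:,2]-k)<.004)&(abs(P[:,0]-x)<.045)&(abs(P[:,1]-y)<.045)]
  print(len(m),cv2.minAreaRect((m[:,:2]*1000).astype(np.float32)),np.median(m[:,2]))
E
```

```text
t 23.65 p [629.6 266.8 137.9] j6 -148.0 F [-0.2 -0.   0.4] gap 85.0
621,-168.5,100,344.5 shift [109.8 421.4  36.7] turn [-0.005 -0.008 -0.005]
251 ((610.6619262695312, 269.8805847167969), (33.86325454711914, 29.053586959838867), 71.56706237792969) 0.04808280387271702
304 ((620.5856323242188, -167.94815063476562), (34.344764709472656, 33.76949691772461), 13.676133155822754) 0.030988922412227782
```

Now the knob: yaw ~310 with a part-open gripper, to keep clear of the pink one.

Call:
apply_moves(
  rows=[
    {"xyz": [7, 25, 0], "turn": [0, 0, 0.05], "grip": 0.7},
    {"xyz": [16, 62, 0], "turn": [0, 0, 0.1], "grip": 0.7},
    {"xyz": [26, 100, 0], "turn": [0, 0, 0.15], "grip": 0.7},
    {"xyz": [36, 138, 0], "turn": [0, 0, 0.2], "grip": 0.7},
    {"xyz": [46, 176, 0], "turn": [0, 0, 0.25], "grip": 0.7},
    {"xyz": [56, 214, 0], "turn": [0, 0, 0.3], "grip": 0.7},
    {"xyz": [66, 252, 5], "turn": [0, 0, 0.35], "grip": 0.7},
    {"xyz": [76, 290, 10], "turn": [0, 0, 0.4], "grip": 0.7},
    {"xyz": [86, 328, 15], "turn": [0, 0, 0.45], "grip": 0.7},
    {"xyz": [95, 365, 20], "turn": [0, 0, 0.5], "grip": 0.7},
    {"xyz": [104, 400, 25], "turn": [0, 0, 0.55], "grip": 0.7},
    {"xyz": [109, 420, 30], "turn": [0, 0, 0.6], "grip": 0.7},
  ],
)

```text
clock: 24.7
tcp_pos: [0.6161, -0.1717, 0.1001]
orientation: [0.001, 0.905, -0.426, -0.001]
wrist_force: [-0.2, 0.7, 0.3]
finger_gap: 0.0593
grip_force: 0.0
```

Call:
apply_moves(
  rows=[
    {"xyz": [0, 0, 20], "turn": [0, 0, 0], "grip": 0.7},
    {"xyz": [0, 0, 30], "turn": [0, 0, 0], "grip": 0.7},
    {"xyz": [0, 0, 30], "turn": [0, 0, 0], "grip": 0.7},
  ],
)

```text
clock: 24.95
tcp_pos: [0.6143, -0.167, 0.0677]
orientation: [0.0, 0.906, -0.424, -0.004]
wrist_force: [-0.1, 1.0, -0.6]
finger_gap: 0.0594
grip_force: 0.0
```

```bash
python3 plan.py 620.7,-168.2,9,310
```

```text
t 24.95 p [ 614.3 -167.    67.7] j6 -152.0 F [-0.1  1.  -0.6] gap 59.4
620.7,-168.2,9,310 shift [ 5.4 -4.3 58.6] turn [ 0.003  0.007 -0.003]
```

Call:
apply_moves(
  rows=[
    {"xyz": [3, -3, 5], "turn": [0, 0, 0], "grip": 0.7},
    {"xyz": [5, -4, 12], "turn": [0, 0, 0], "grip": 0.7},
    {"xyz": [5, -4, 15], "turn": [0, 0, 0], "grip": 0.7},
    {"xyz": [5, -4, 15], "turn": [0, 0, 0], "grip": 0.7},
    {"xyz": [5, -4, 15], "turn": [0, 0, 0], "grip": 0.7},
  ],
)

```text
clock: 25.37
tcp_pos: [0.6238, -0.1686, 0.0569]
orientation: [0.0, 0.906, -0.423, 0.0]
wrist_force: [-0.7, -0.2, 0.5]
finger_gap: 0.0601
grip_force: 0.0
```

```bash
python3 plan.py 620.7,-168.2,9,310;  python3 -c "
from workcell import imaging;import cv2
d=imaging.read_camera('wrist');cv2.imwrite('pics/w5.png',d['color'])"
```

```text
t 25.37 p [ 623.8 -168.6   56.9] j6 -152.0 F [-0.7 -0.2  0.5] gap 60.1
620.7,-168.2,9,310 shift [-2.2  2.1 47.9] turn [ 0.    -0.    -0.002]
```

View pics/w5.png

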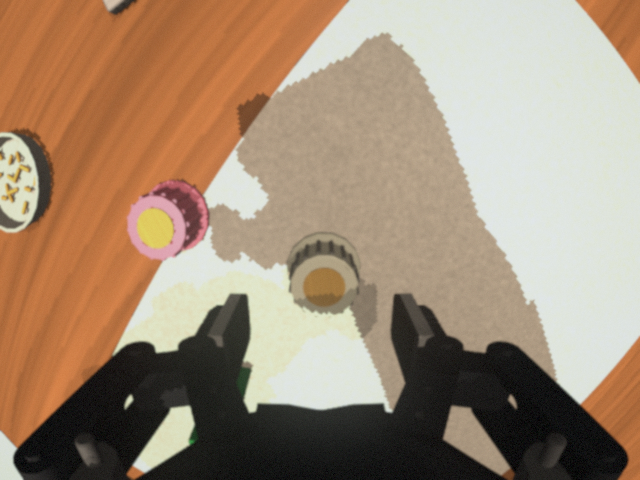

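The knob (column 324) is between the fingers (248 to 392) and the pink decoy is well clear. Descend and grip.

Call:
apply_moves(
  force=30,
  rows=[
    {"xyz": [-2, 2, 12], "turn": [0, 0, 0], "grip": 0.7},
    {"xyz": [-2, 2, 28], "turn": [0, 0, 0], "grip": 0.7},
    {"xyz": [-2, 2, 40], "turn": [0, 0, 0], "grip": 0.7},
    {"xyz": [-2, 2, 47], "turn": [0, 0, 0], "grip": 0.7},
    {"xyz": [-2, 2, 47], "turn": [0, 0, 0], "grip": 0.7},
    {"xyz": [-2, 2, 47], "turn": [0, 0, 0], "grip": 0.5},
    {"xyz": [-2, 2, 47], "turn": [0, 0, 0], "grip": 0.4},
    {"xyz": [-2, 2, 47], "turn": [0, 0, 0], "grip": 0.3},
    {"xyz": [-2, 2, 47], "turn": [0, 0, 0], "grip": 0.25},
    {"xyz": [-2, 2, 47], "turn": [0, 0, 0], "grip": 0.25},
    {"xyz": [-2, 2, 47], "turn": [0, 0, 0], "grip": 0.25},
  ],
)

```text
clock: 26.33
tcp_pos: [0.6215, -0.1692, 0.0108]
orientation: [-0.0, 0.906, -0.424, 0.001]
wrist_force: [0.8, 0.9, 3.7]
finger_gap: 0.032
grip_force: 30.0
```

Call:
apply_moves(
  rows=[
    {"xyz": [0, 0, -5], "turn": [0, 0, 0], "grip": 0.25},
    {"xyz": [0, 0, -15], "turn": [0, 0, 0], "grip": 0.25},
    {"xyz": [0, 0, -35], "turn": [0, 0, 0], "grip": 0.25},
    {"xyz": [0, 0, -60], "turn": [0, 0, 0], "grip": 0.25},
    {"xyz": [0, 0, -85], "turn": [0, 0, 0], "grip": 0.25},
    {"xyz": [0, 0, -105], "turn": [0, 0, 0], "grip": 0.25},
    {"xyz": [0, 0, -115], "turn": [0, 0, 0], "grip": 0.25},
    {"xyz": [0, 0, -115], "turn": [0, 0, 0], "grip": 0.25},
  ],
)

```text
clock: 27.0
tcp_pos: [0.6224, -0.1696, 0.1283]
orientation: [-0.0, 0.906, -0.424, 0.003]
wrist_force: [0.6, -0.4, -0.3]
finger_gap: 0.0322
grip_force: 29.8
```

```bash
python3 plan.py 486.2,212.2,122,310
```

```text
t 27.0 p [ 622.4 -169.6  128.3] j6 -152.0 F [ 0.6 -0.4 -0.3] gap 32.2
486.2,212.2,122,310 shift [-380.4 -140.     4.8] turn [-0.002 -0.005 -0.003]
```

Call:
apply_moves(
  rows=[
    {"xyz": [-19, -7, 0], "turn": [0, 0, 0], "grip": 0.25},
    {"xyz": [-52, -19, 0], "turn": [0, 0, 0], "grip": 0.25},
    {"xyz": [-89, -33, 0], "turn": [0, 0, 0], "grip": 0.25},
    {"xyz": [-126, -46, 0], "turn": [0, 0, 0], "grip": 0.25},
    {"xyz": [-163, -60, 0], "turn": [0, 0, 0], "grip": 0.25},
    {"xyz": [-200, -74, 0], "turn": [0, 0, 0], "grip": 0.25},
    {"xyz": [-237, -87, 0], "turn": [0, 0, 0], "grip": 0.25},
    {"xyz": [-274, -101, 0], "turn": [0, 0, 0], "grip": 0.25},
    {"xyz": [-311, -114, 0], "turn": [0, 0, 0], "grip": 0.25},
    {"xyz": [-345, -127, 0], "turn": [0, 0, 0], "grip": 0.25},
    {"xyz": [-370, -136, 0], "turn": [0, 0, 0], "grip": 0.25},
    {"xyz": [-380, -140, 0], "turn": [0, 0, 0], "grip": 0.25},
  ],
)

```text
clock: 28.0
tcp_pos: [0.482, 0.2153, 0.1234]
orientation: [0.001, 0.907, -0.422, -0.001]
wrist_force: [-0.4, 0.4, -0.7]
finger_gap: 0.0321
grip_force: 29.9
```

Call:
apply_moves(
  rows=[
    {"xyz": [0, 0, 15], "turn": [0, 0, 0], "grip": 0.25},
    {"xyz": [0, 0, 30], "turn": [0, 0, 0], "grip": 0.25},
    {"xyz": [0, 0, 40], "turn": [0, 0, 0], "grip": 0.25},
    {"xyz": [0, 0, 40], "turn": [0, 0, 0], "grip": 0.25},
    {"xyz": [0, 0, 40], "turn": [0, 0, 0], "grip": 0.25},
  ],
)

```text
clock: 28.42
tcp_pos: [0.484, 0.2118, 0.0837]
orientation: [0.001, 0.906, -0.424, -0.001]
wrist_force: [0.0, 0.3, -0.3]
finger_gap: 0.0322
grip_force: 29.9
```

```bash
python3 plan.py 486.2,212.2,23,310;  python3 -c "
from workcell import imaging;import cv2
d=imaging.read_camera('wrist');cv2.imwrite('pics/w6.png',d['color'])"
```

```text
t 28.42 p [484.  211.8  83.7] j6 -115.0 F [ 0.   0.3 -0.3] gap 32.2
486.2,212.2,23,310 shift [ 1.1 -2.1 60.7] turn [ 0.003  0.001 -0.004]
```

View pics/w6.png

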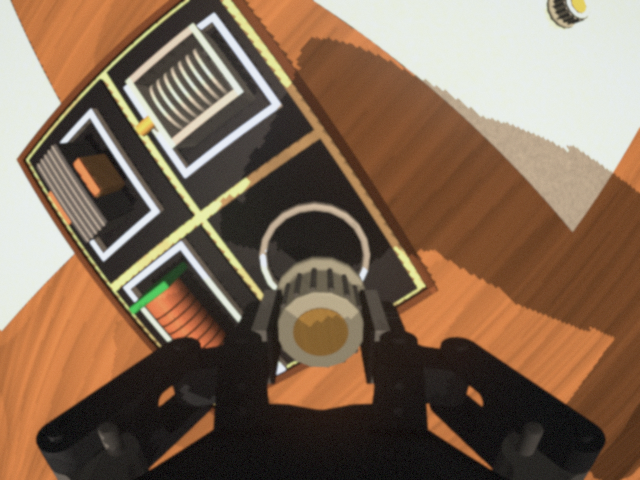

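The wrist view shows the knob over the round recess (column 320 against ring centre ~315), and the other three parts seated. Lowering now.

Call:
apply_moves(
  rows=[
    {"xyz": [2, -2, 10], "turn": [0, 0, 0], "grip": 0.25},
    {"xyz": [2, -2, 25], "turn": [0, 0, 0], "grip": 0.25},
    {"xyz": [2, -2, 40], "turn": [0, 0, 0], "grip": 0.25},
    {"xyz": [2, -2, 50], "turn": [0, 0, 0], "grip": 0.25},
    {"xyz": [2, -2, 55], "turn": [0, 0, 0], "grip": 0.25},
    {"xyz": [2, -2, 57], "turn": [0, 0, 0], "grip": 0.25},
    {"xyz": [2, -2, 57], "turn": [0, 0, 0], "grip": 0.25},
    {"xyz": [2, -2, 57], "turn": [0, 0, 0], "grip": 0.25},
  ],
)

```text
clock: 29.13
tcp_pos: [0.4881, 0.2124, 0.0283]
orientation: [-0.0, 0.906, -0.424, 0.0]
wrist_force: [0.4, -0.1, 0.1]
finger_gap: 0.0319
grip_force: 29.9
```

Call:
apply_moves(
  rows=[
    {"xyz": [0, 0, 1], "turn": [0, 0, 0], "grip": 0.25},
    {"xyz": [0, 0, 2], "turn": [0, 0, 0], "grip": 0.25},
    {"xyz": [0, 0, 3], "turn": [0, 0, 0], "grip": 0.25},
    {"xyz": [0, 0, 3], "turn": [0, 0, 0], "grip": 0.25},
  ],
)

```text
clock: 29.47
tcp_pos: [0.4877, 0.2123, 0.0249]
orientation: [-0.0, 0.906, -0.424, 0.0]
wrist_force: [-0.5, 1.1, -0.6]
finger_gap: 0.0323
grip_force: 29.9
```

Call:
apply_moves(
  rows=[
    {"xyz": [0, 0, 0.5], "turn": [0, 0, 0], "grip": 0.25},
    {"xyz": [0, 0, 1], "turn": [0, 0, 0], "grip": 0.25},
    {"xyz": [0, 0, 1.5], "turn": [0, 0, 0], "grip": 0.25},
    {"xyz": [0, 0, 1.5], "turn": [0, 0, 0], "grip": 0.25},
  ],
)

```text
clock: 29.8
tcp_pos: [0.4875, 0.2122, 0.0232]
orientation: [0.0, 0.906, -0.424, -0.0]
wrist_force: [0.8, 0.7, 0.2]
finger_gap: 0.0317
grip_force: 29.9
```

Call:
apply_moves(
  rows=[
    {"xyz": [0, 0, 0.5], "turn": [0, 0, 0], "grip": 0.25},
    {"xyz": [0, 0, 1], "turn": [0, 0, 0], "grip": 0.25},
    {"xyz": [0, 0, 1], "turn": [0, 0, 0], "grip": 0.25},
  ],
)

```text
clock: 30.05
tcp_pos: [0.4877, 0.2123, 0.0227]
orientation: [-0.0, 0.906, -0.424, 0.0]
wrist_force: [-1.8, -0.4, 4.4]
finger_gap: 0.0323
grip_force: 30.3
```

Contact at 22.7 mm. I release, rise and move clear for the final look.

Call:
apply_moves(
  rows=[
    {"xyz": [0, 0, -0.5], "turn": [0, 0, 0], "grip": 0.25},
    {"xyz": [0, 0, -0.5], "turn": [0, 0, 0], "grip": 0.5},
    {"xyz": [0, 0, -0.5], "turn": [0, 0, 0], "grip": 0.6},
    {"xyz": [0, 0, -0.5], "turn": [0, 0, 0], "grip": 0.6},
    {"xyz": [0, 0, -10], "turn": [0, 0, 0], "grip": 0.6},
    {"xyz": [0, 0, -35], "turn": [0, 0, 0], "grip": 0.6},
    {"xyz": [0, 0, -65], "turn": [0, 0, 0], "grip": 0.6},
    {"xyz": [0, 0, -95], "turn": [0, 0, 0], "grip": 0.6},
    {"xyz": [35, 15, -115], "turn": [0, 0, 0], "grip": 0.6},
    {"xyz": [72, 28, -120], "turn": [0, 0, 0], "grip": 0.6},
    {"xyz": [110, 42, -120], "turn": [0, 0, 0], "grip": 0.6},
    {"xyz": [147, 56, -120], "turn": [0, 0, 0], "grip": 0.6},
  ],
)

```text
clock: 31.05
tcp_pos: [0.54, 0.0622, 0.1443]
orientation: [-0.001, 0.906, -0.423, 0.002]
wrist_force: [0.6, 1.1, 0.6]
finger_gap: 0.0511
grip_force: 0.0
```

Call:
apply_moves(
  rows=[
    {"xyz": [35, 14, 0], "turn": [0, 0, 0], "grip": 0.6},
    {"xyz": [70, 28, 0], "turn": [0, 0, 0], "grip": 0.6},
    {"xyz": [70, 28, 0], "turn": [0, 0, 0], "grip": 0.6},
    {"xyz": [70, 28, 0], "turn": [0, 0, 0], "grip": 0.6},
  ],
)

```text
clock: 31.38
tcp_pos: [0.5627, -0.0102, 0.1427]
orientation: [-0.0, 0.905, -0.426, 0.0]
wrist_force: [-0.2, 0.8, -1.1]
finger_gap: 0.0513
grip_force: 0.0
```

Run:
```python
from h import *; from workcell import imaging
d=imaging.read_camera("top"); P=cloud(d).reshape(-1,3)
for n,x,y,k,w in [("tr",.6245,.2663,.048,.045),("kn",.486,.212,.042,.035),("coil",.511,.299,.046,.05),("cap",.6,.179,.048,.035),("short",.6135,-.0526,.034,.04),("smallk",.4656,-.0316,.022,.03),("pink",.7055,-.137,.031,.03)]:
  m=P[(abs(P[:,2]-k)<.005)&(abs(P[:,0]-x)<w)&(abs(P[:,1]-y)<w)]
  print(n,len(m),[np.round(v,1) for v in cv2.minAreaRect((m[:,:2]*1000).astype(np.float32))])
a=cv2.resize(d["color"][140:340,90:360],None,fx=2.9,fy=2.9,interpolation=cv2.INTER_CUBIC); cv2.imwrite("pics/final.png",a)
```

```text
tr 550 [array([624.9, 265.6]), array([34.5, 57.9]), np.float64(75.2)]
kn 339 [array([488. , 211.9]), array([34.6, 34. ]), np.float64(32.1)]
coil 517 [array([511.8, 297.8]), array([34.4, 85.7]), np.float64(74.6)]
cap 294 [array([601.3, 181.3]), array([41. , 46.5]), np.float64(75.3)]
short 0 [array([0., 0.]), array([0., 0.]), np.float64(0.0)]
smallk 0 [array([0., 0.]), array([0., 0.]), np.float64(0.0)]
pink 42 [array([ 704.4, -151.1]), array([ 6.5, 23.2]), np.float64(84.6)]
```

View pics/final.png

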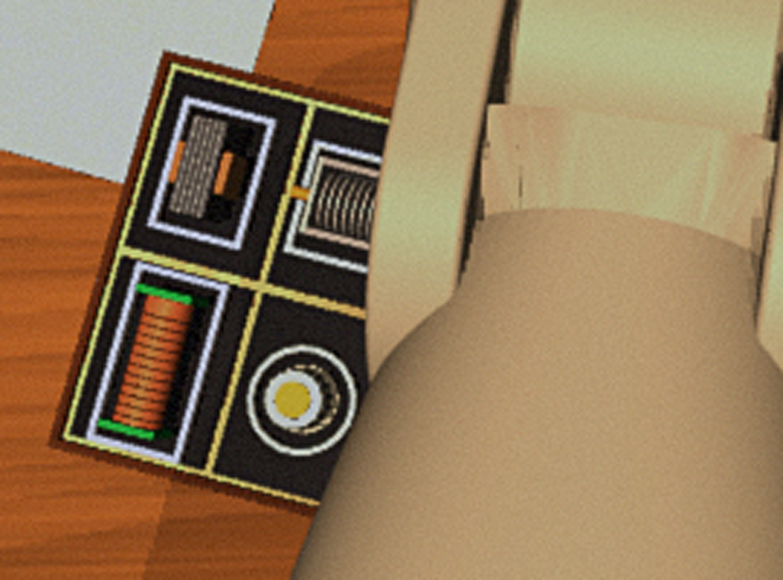

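All four parts sit level inside their recesses, with their tops at the right heights, and the arm is clear of them. I'm handing in.

```bash
python3 -c "
from workcell import ticket; print(ticket.hand_in())"
```

```text
the job is handed in; nothing more can be done
None
```

The long coil, tuning capacitor, transformer and large knob are each set down level in their own recess, in that order, and the job is handed in at about 31 s; I never touched the look-alikes, though the arm hid them from the last top-camera check.

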